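# Draw the bench dynamometer to its set index with the pull pin and hold the load

### The job

Take the pull pin out of the white attachment stand, push it down through the eyelet on the end of the dynamometer's draw rod, and use it to draw the sprung rod out until the pointer on the scale is level with the set index. Finish while still gripping the pin and holding the rod steadily at that reading, so that it can be written in the logbook; do not shift the index, and leave the other attachments and the things on the bench where they are.

Things in the scene. Friction and masses are not known exactly. Their poses are not given: they have to be found in the camera images.
- pull_pin: Steel pin (70 g) upright in the white stand. Origin: centre of its collar's underside; z up along the pin. Below: stem 8 mm thick, 45 mm long, last 6 mm tapered. Above: collar 18 mm wide, 4 mm high; 12 mm neck; flat ribbed black grip 12 mm thick (its x), 26 mm wide (its y), from 16 to 56 mm up. Held stiffest by the 12 mm thickness with the gauge's x along it; either way round fits.
- pin_tip (a point): Lower end of the pull pin's stem, on its axis, 45 mm below the collar's underside. In the stand the collar rests on the stand's top and the stem hangs in a loose 10 mm hole: lift it straight up 45 mm to free it.
- stand: White plastic attachment stand fixed to the bench: a plate 46 mm (x) by 144 mm (y), 12 mm thick, its top 50 mm above the bench, on two end cheeks (174 mm over its feet). Yaw varies. Origin: on the bench under its centre. Three upright holes through the plate at y = -50, 0 and +50 mm hold the pull pin, the press foot and the hook, in any order.
- press_foot: Another attachment in the stand, not needed: steel shank with collar and a flat round disc 32 mm in diameter on top, standing 30 mm above the stand's top. Origin: collar underside.
- hook: Another attachment in the stand, not needed: steel shank with collar and a small open hook of 6 mm wire on top, standing 45 mm above the stand's top. Origin: collar underside.
- gauge: Bench dynamometer (spring force gauge) fixed to the bench: dark base 200 x 100 mm, grey housing 56 mm wide from x = -91 to +91 mm, top 70 mm above the bench, white scale on top. Origin: centre of the base's underside. Its -x is the pull direction (out of the front, roughly towards the robot); yaw varies.
- draw_rod: Draw rod ending in the eyelet: a flat-lying ring of 6 mm bar, inner diameter 12 mm, outer 24 mm. Origin: centre of the ring, 53 mm above the bench; at rest 144.5 mm from the gauge's origin along the gauge's -x. Slides up to 62 mm along the gauge's -x against a spring: 0 N at rest, 1 N per 5 mm (5 to 10 N at the index), slight friction; springs back when let go.
- pointer (a point): End of the black pointer needle, on a steel carriage in the housing's top slot, 72 mm above the bench; it moves with the draw rod, 1 mm for 1 mm, over the scale. Axes as the gauge's.
- index_tip (a point): Point of the set index, a small black wedge on a steel clamp with brass thumb screw at the scale's left edge, facing the pointer. It stands 25 to 50 mm farther along the gauge's -x than the resting pointer; level means the same gauge x. Axes as the gauge's. The clamp slides only if pushed with over 8 N.
- timer: Loose bench timer, white, 62 by 62 mm with green dial, 31 mm high. Origin: underside centre. Leave it alone.
- dropper: Loose white dropper bottle, 26 mm in diameter, 60 mm high. Origin: underside centre. Leave it alone.
- tape: Loose roll of tape lying flat, 82 mm in diameter, 18 mm high. Origin: underside centre. Leave it alone.

How it is judged:
On the way, in this order (a step that is already met when the one before it is completed fails the run):
1. the pull pin is lifted out of the stand (height (world z) of pin_tip above 0.055 m), for 0.1 s.
2. the pull pin's stem passes down through the eyelet (z of pin_tip in the frame of draw_rod below -0.012 m and z of pull_pin in the frame of draw_rod above 0 m and horizontal distance between each of pin_tip, pull_pin and draw_rod below 0.012 m), for 0.1 s.
At the end, for the whole second after the job is handed in: Pointer within 4 mm of the set index; pin through the eyelet (tip 12 mm or more below the ring's centre, collar above it, both within 12 mm of its axis), clear of the bench, loaded by the rod (over 2.5 N) and gripped (over 3 N); the fingers do not touch the gauge (all of step 2 and x of pointer in the frame of index_tip between -0.004 and 0.004 m and contact force between pull_pin and draw_rod above 2.5 N and contact force between the fingers and pull_pin above 3 N and contact force between the fingers and gauge below 0.5 N and height (world z) of pin_tip above 0.002 m); the arm keeps its last pose, push and grip.
It fails at once if the set index is shifted by more than 4 mm (distance of index_tip from where it was at the start of the episode above 0.004 m).
It fails at once if another attachment is pulled out or knocked over (distance of any of press_foot, hook from where it was at the start of the episode above 0.02 m).
It fails at once if the timer, dropper bottle or tape roll is moved by more than 3 cm (distance of any of timer, dropper, tape from where it was at the start of the episode above 0.03 m).
It also fails if it takes over 45 s, if anything falls off the work surface, if the arm or the gripper's body presses on something with over 40 N, if the wrist force passes 120 N, or if a joint passes its speed limit or range.

### The arm

A 6-joint arm with a two-finger parallel gripper is mounted at the origin on a cart in front of the work surface, level with it; the furniture and walls round the work are solid. World frame = base frame: x ahead of the robot, y to its left, z up, the work surface at z = 0. Lengths are in m, angles in rad, forces in N, time in s.
With the tool pointing down it reaches from about 0.4 to 0.825 m from the base axis. Payload 7 kg.
Tool frame: the origin (TCP) lies at the very end of the fingers, on their centre line; the grasp point (between the pads) lies 19 mm behind it; z points along the fingers, y is the line along which they close (so a half turn about z gives the same grasp; the last joint's range is limited). The gripper opens to 88 mm and grips with 3 to 60 N. Pads are 19 mm wide; open, the fingers measure 130 mm over their backs; the gripper's body (78 mm by 193 mm) begins 47 mm behind the grasp point.
Start: joints at [1.574, 0.359, 0.012, 0, -1.224, -0.288], TCP at [0.19, 0.648, 0.227] pointing down, gripper open.
Joint ranges: [-3.07, 3.07], [-1.43, 2.12], [-1.02, 1.25], [-3.03, 1.67], [-3.05, -0], [-3.03, 3.03]. Speed limits (rad/s): [2.39, 2.39, 3.01, 3.14, 3.14, 3.14].

### API

Orientations are given as [roll, pitch, yaw] about the fixed x, y, z axes, in that order (R = Rz(yaw) Ry(pitch) Rx(roll)).
In Python, from station import arm gives the robot as it stands.
- The arm moves only by the tool step_arm, never from a script. Its argument "rows" is a list of rows, each a list of 5 numbers: the shift along the world's x, y, z in m, then the turn about the world's z in rad, then the finger opening in m, from 0 to 0.0876. In form: [[x, y, z, spin, gripper], ...]. A call has 1 to 20 rows; each row is the pose to reach, as a shift and turn from the pose commanded when the call began; what a row does not reach only later rows make up. A row lasts 1/10 s, in which the tool goes at most 50 mm and 8.59 degrees, less where a joint would pass 70% of its speed; a pose out of reach is approached as far as the arm can. A call with a gripper value outside its range is refused whole. The fingers move at their own pace and stop on an object; "newtons" is the grip in N (left out, the last holds). Time passes only in rows, so rows that repeat a pose let the fingers close. It gives the time, the measured TCP pose, the force, the opening and the grip force at its end, in the units of the state.
- arm.get_state(): the state, without advancing time (a new reading comes with each control period).
- arm.grab_frame(name): name is "scene" or "top"; returns a dict with "color" (480x640x3 uint8, blue, green, red), "vfov" (degrees; the focal length in pixels is half the picture's height over the tangent of half this angle, whatever the lens; pixels are square), "cx", "cy" (the principal point, pixels), "rvec" (rotation vector, rad) and "tvec" (3), from world to camera coordinates, as OpenCV has them. Camera axes: x right, y down, z forward; pixel columns grow to the right and rows downward; lengths in m; the calibration is good to about 2 mm. A picture is of the moment at which its call begins. There is no depth.
- arm.job_done(): hands the job in; it is judged then, once.
The state is a dict: "t": time; "q": joint angles; "qd": joint speeds; "joint_efforts": joint torques, N m; "eef_pos": TCP position; "ee_rot": TCP orientation; "force": force on the tool from outside, world axes, zero at the start; "moment": the same for the moment, N m; "width": finger opening in m; "gripper_force": force on a finger pad.
Only numpy, scipy, OpenCV 4.12 (cv2) and the standard library are available. Lean on these libraries where they do the work, as an engineer would, in place of code of your own. Each camera call takes 0.05 s, during which the arm holds its last target. There are 200 camera calls.

## Working session

There is one attempt and no reset: what is moved stays moved. The work goes in short steps, Python scripts to look and compute and a tool call to move; the robot and the scene stay as the last step left them, time stands still between calls to the robot, and variables do not carry over. Pictures are saved under pics/ and viewed, at most 10 in all, crops included, and the job is handed in when it is done.

Besides the shell and the picture viewer there is one more tool, called after "Call:" as name(argument=value, ...), one argument or row to a line, values as JSON. step_arm: Moves the arm, as the interface text tells. Its arguments: {"type":"object","properties":{"rows":{"type":"array"},"newtons":{"type":"number"}},"required":["rows"]}

```bash
mkdir -p pics
cat > h.py <<'E'
import numpy as np,cv2
from station import arm
def grab(n,fn=None):
    f=arm.grab_frame(n)
    if fn: cv2.imwrite('pics/'+fn,f['color'])
    return f
def ray(f,u,v):
    F=240/np.tan(np.radians(f['vfov'])/2)
    R=cv2.Rodrigues(np.array(f['rvec'],float))[0];t=np.array(f['tvec'],float).ravel()
    return -R.T@t, R.T@np.array([(u-f['cx'])/F,(v-f['cy'])/F,1.])
def onz(f,u,v,z):
    c,d=ray(f,u,v); return c+d*(z-c[2])/d[2]
def proj(f,p):
    F=240/np.tan(np.radians(f['vfov'])/2)
    K=np.array([[F,0,f['cx']],[0,F,f['cy']],[0,0,1.]])
    return cv2.projectPoints(np.array(p,float).reshape(-1,1,3),np.array(f['rvec'],float),np.array(f['tvec'],float),K,None)[0].reshape(-1,2)
E
python3 - <<'E'
from h import *
for n in('top','scene'):
    f=grab(n,n+'0.png'); print(n,f['vfov'],f['cx'],f['cy'],ray(f,320,240))
s=arm.get_state();print({k:s[k] for k in('t','eef_pos','ee_rot','force','width')})
E
```

```text
top 46.41879049272185 320.8509274460214 240.3178929989655 (array([ 0.40391409, -0.14869368,  1.36294236]), array([ 0.12286985,  0.03068443, -0.99194965]))
scene 44.379719032148024 322.4216162003644 252.349172576347 (array([-0.34932543, -0.81429039,  0.62331152]), array([ 0.71936051,  0.54728407, -0.42832001]))
{'t': 0.1, 'eef_pos': array([0.18958709, 0.64738432, 0.22573459]), 'ee_rot': array([ 3.14015718e+00, -1.35853923e-04, -2.84942172e-01]), 'force': array([ 0.1019994 , -0.15969219,  0.06723264]), 'width': 0.08781033677107512}
```

View pics/top0.png

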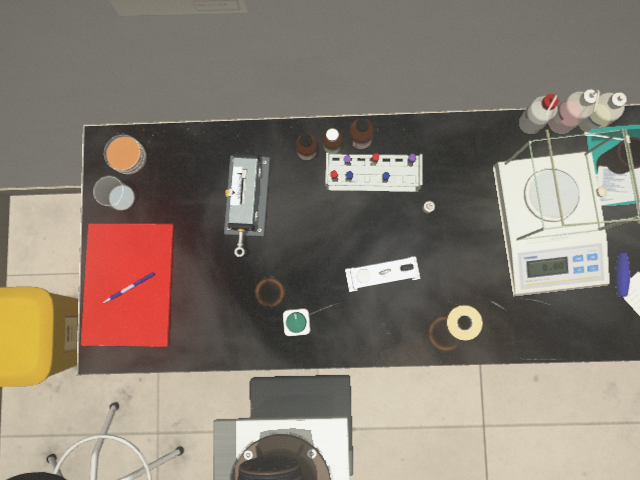

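View pics/scene0.png

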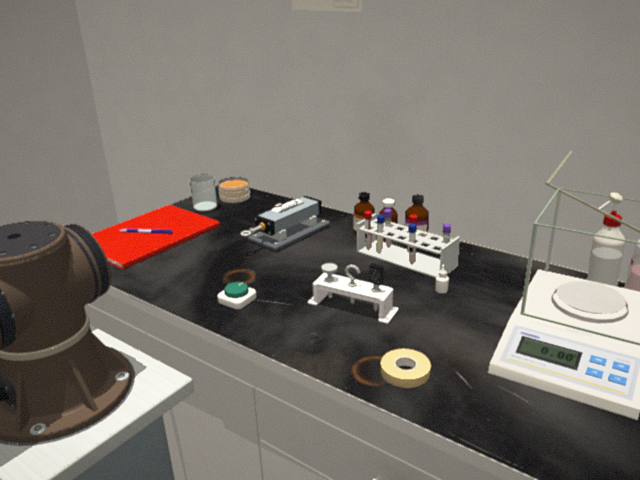

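The top view shows the gauge at about (247,195) with its eyelet at (239,252). The stand is at about (383,273), with the pin's black grip at its right end (407,266). Next I'll enlarge both areas.

Run:
```python
from h import *
a=cv2.imread('pics/top0.png');b=cv2.imread('pics/scene0.png')
r=lambda im,x,y,w,h,s:cv2.resize(im[y:y+h,x:x+w],None,fx=s,fy=s,interpolation=cv2.INTER_CUBIC)
g=r(a,210,145,75,120,5)
s=r(a,340,245,85,55,5)
c=np.zeros((600,800,3),np.uint8);c[:600,:375]=g;c[:275,375:800]=s
t=r(b,300,255,106,80,4); c[276:596,376:800]=t
cv2.imwrite('pics/c1.png',c)
f=grab('top')
for n,u,v,z in[('eye',239,252,.056),('pin',407,266,.106),('timer',296,322,.031),('tape',464,323,.018),('drop',429,207,.06)]:print(n,onz(f,u,v,z))
```

```text
eye [0.54359871 0.08365697 0.056     ]
pin [ 0.49453102 -0.30298517  0.106     ]
timer [ 0.37586521 -0.0452384   0.031     ]
tape [ 0.36206395 -0.44119992  0.018     ]
drop [ 0.63490653 -0.36663894  0.06      ]
```

View pics/c1.png

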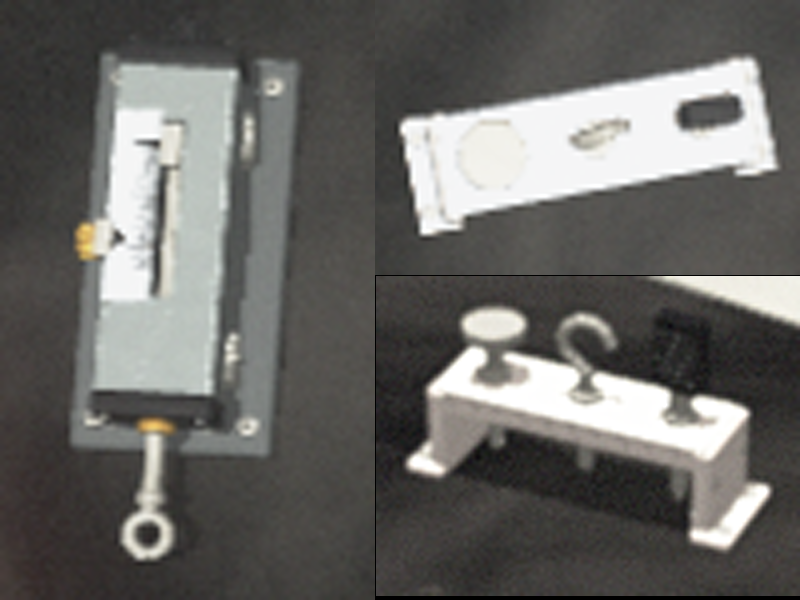

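Run:
```python
from h import *
f=grab('top');a=f['color']
def C(x,y,ox,oy):return ((x+.5)/5-.5+ox,(y+.5)/5-.5+oy)
G=lambda x,y,z:onz(f,*C(x,y,210,145),z)[:2]
S=lambda x,y,z:onz(f,*C(x-375,y,340,245),z)[:2]
# pin grip mask
roi=a[258:276,396:420]; m=(roi.max(2)<110).astype(np.uint8)
n,l,st,c=cv2.connectedComponentsWithStats(m); print(st[1:],c[1:])
i=1+np.argmax([ (st[k][4] if 0<st[k][0] and st[k][0]+st[k][2]<24 and st[k][1]>0 and st[k][1]+st[k][3]<18 else 0) for k in range(1,n)])
u,v=c[i]+[396,258];print('pin',u,v,onz(f,u,v,.086))
pts=np.argwhere(l==i)[:,::-1].astype(np.float32);print(cv2.minAreaRect(pts))
print('pf',S(492,153,.08),'hookbase',S(585,140,.06))
for p,q in[((437,113),(735,62)),((465,215),(745,163))]:
    d=S(*q,.05)-S(*p,.05);print('stand edge',np.degrees(np.arctan2(d[1],d[0])),np.linalg.norm(d))
for p,q in[((92,392),(118,62)),((212,398),(240,68))]:
    P,Q=G(*p,.07),G(*q,.07);d=Q-P;print('housing',P,Q,np.degrees(np.arctan2(d[1],d[0])),np.linalg.norm(d))
e=G(148,533,.056);print('eye',e)
print('idx',G(123,238,.072),'needle',G(140,143,.072))
# colours
mk=(a[145:265,210:285].astype(int))
```

```text
[[ 0  0  8  2 10]
 [21  0  3 14 27]
 [ 5  6 12  7 57]] [[ 2.9         0.2       ]
 [22.37037037  4.92592593]
 [10.43859649  8.96491228]]
pin 406.43859649122805 266.96491228070175 [ 0.493816   -0.30406494  0.086     ]
((10.489998817443848, 8.930000305175781), (4.808326244354248, 11.455129623413086), 81.8698959350586)
pf [ 0.47849543 -0.20503579] hookbase [ 0.48435732 -0.24922457]
stand edge -82.0663845423094 0.1416251019583205
stand edge -81.23416426842478 0.13281529387299226
housing [0.61144485 0.10638735] [0.77020106 0.09253568] -4.986498985143567 0.159359352560441
housing [0.60666971 0.04978789] [0.76504706 0.03418819] -5.625319248011066 0.15914375275192058
eye [0.54548054 0.08316168]
idx [0.68420817 0.09062799] needle [0.72980309 0.08206229]
```

Call:
step_arm(
  rows=[
    [0.03,-0.03,0.02,-0.06,0.087],
    [0.06,-0.06,0.03,-0.12,0.087],
    [0.09,-0.1,0.03,-0.18,0.087],
    [0.12,-0.14,0.03,-0.24,0.087],
    [0.15,-0.18,0.03,-0.3,0.087],
    [0.18,-0.22,0.03,-0.36,0.087],
    [0.21,-0.26,0.03,-0.42,0.087],
    [0.24,-0.3,0.03,-0.48,0.087],
    [0.26,-0.345,0.03,-0.54,0.087],
    [0.28,-0.39,0.03,-0.6,0.087],
    [0.3,-0.435,0.03,-0.66,0.087],
    [0.304,-0.48,0.03,-0.72,0.087],
    [0.304,-0.525,0.03,-0.78,0.087],
    [0.304,-0.57,0.03,-0.84,0.087],
    [0.304,-0.615,0.03,-0.9,0.087],
    [0.304,-0.66,0.03,-0.96,0.087],
    [0.304,-0.705,0.03,-1.02,0.087],
    [0.304,-0.75,0.03,-1.08,0.087],
    [0.304,-0.795,0.03,-1.12,0.087],
    [0.304,-0.83,0.03,-1.138,0.087],
  ],
)

```text
t: 2.2
eef_pos: [0.4931, -0.1845, 0.2566]
ee_rot: [-3.142, -0.0, -1.425]
force: [-0.4, 0.0, -0.2]
width: 0.0869
gripper_force: 0.0
```

Call:
step_arm(
  rows=[
    [0.001,-0.04,-0.02,0,0.06],
    [0.001,-0.08,-0.05,0,0.06],
    [0.001,-0.12,-0.09,0,0.06],
    [0.001,-0.12,-0.12,0,0.06],
    [0.001,-0.12,-0.12,0,0.06],
    [0.001,-0.12,-0.12,0,0.06],
  ],
)

```text
t: 2.8
eef_pos: [0.4945, -0.3023, 0.1368]
ee_rot: [3.14, 0.0, -1.423]
force: [0.4, -0.8, 0.6]
width: 0.0602
gripper_force: 0.0
```

Run:
```python
from h import *
f=grab('scene');b=f['color']
p=proj(f,[.494,-.304,.106])[0];print(p)
x,y=int(p[0])-70,int(p[1])-60
cv2.imwrite('pics/s1.png',cv2.resize(b[y:y+120,x:x+140],None,fx=5,fy=5,interpolation=cv2.INTER_CUBIC))
s=arm.get_state();print(x,y,s['eef_pos'],s['ee_rot'])
```

```text
[376.17496204 263.77841996]
306 203 [ 0.49556098 -0.3021641   0.13817366] [-3.14050580e+00 -1.07843581e-03 -1.42190797e+00]
```

View pics/s1.png

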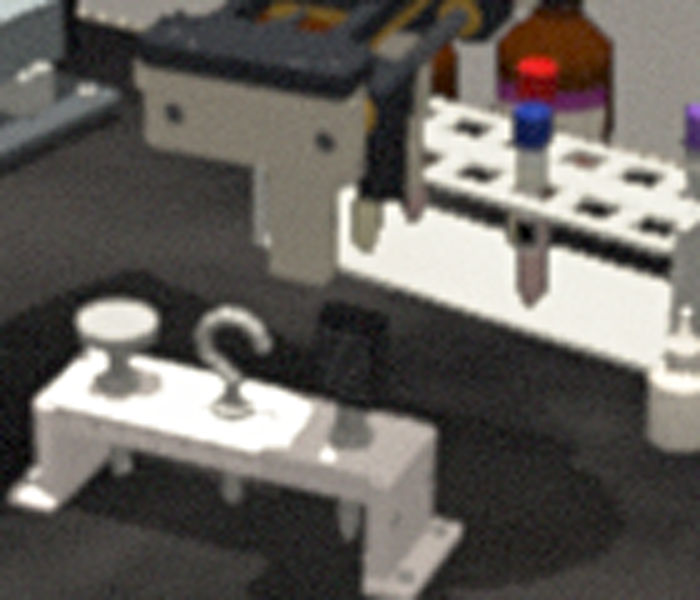

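The open fingers straddle the black grip, with their tips at (303,275) and (365,245) in the crop and the grip at (352,315). I'll descend and close.

Call:
step_arm(
  rows=[
    [-0.001,-0.002,-0.03,0,0.06],
    [-0.001,-0.002,-0.06,0,0.06],
    [-0.001,-0.002,-0.069,0,0.06],
    [-0.001,-0.002,-0.069,0,0.06],
    [-0.001,-0.002,-0.069,0,0.03],
    [-0.001,-0.002,-0.069,0,0.005],
    [-0.001,-0.002,-0.069,0,0.0],
    [-0.001,-0.002,-0.069,0,0.0],
    [-0.001,-0.002,-0.069,0,0.0],
    [-0.001,-0.002,-0.069,0,0.0],
  ],
  newtons=40,
)

```text
t: 3.85
eef_pos: [0.4937, -0.3043, 0.0677]
ee_rot: [-3.142, -0.0, -1.423]
force: [0.3, -0.4, -0.8]
width: 0.0175
gripper_force: 0.0
```

Call:
step_arm(
  rows=[
    [0,0,0,0,0.0],
    [0,0,0,0,0.0],
    [0,0,0,0,0.0],
    [0,0,0,0,0.0],
  ],
)

```text
t: 4.25
eef_pos: [0.4936, -0.3042, 0.0676]
ee_rot: [3.142, -0.0, -1.423]
force: [0.3, -0.1, 1.8]
width: 0.0118
gripper_force: 40.0
```

Call:
step_arm(
  rows=[
    [0,0,0.02,0,0.0],
    [0,0,0.045,0,0.0],
    [0,0,0.08,0,0.0],
    [0,0,0.11,0,0.0],
    [0,0,0.132,0,0.0],
    [0.003,0.02,0.132,-0.02,0.0],
    [0.009,0.06,0.132,-0.05,0.0],
    [0.015,0.1,0.132,-0.08,0.0],
    [0.02,0.14,0.132,-0.11,0.0],
    [0.025,0.18,0.132,-0.14,0.0],
    [0.03,0.22,0.132,-0.17,0.0],
    [0.035,0.26,0.132,-0.2,0.0],
    [0.04,0.3,0.132,-0.22,0.0],
    [0.045,0.34,0.132,-0.24,0.0],
    [0.05,0.37,0.125,-0.24,0.0],
    [0.052,0.387,0.11,-0.24,0.0],
    [0.052,0.387,0.075,-0.24,0.0],
    [0.052,0.387,0.068,-0.24,0.0],
    [0.052,0.387,0.068,-0.24,0.0],
    [0.052,0.387,0.068,-0.24,0.0],
  ],
)

```text
t: 6.25
eef_pos: [0.5463, 0.0825, 0.1367]
ee_rot: [-3.141, 0.0, -1.663]
force: [1.0, -0.1, -1.0]
width: 0.012
gripper_force: 40.0
```

Run:
```python
from h import *
s=arm.get_state();print(s['eef_pos'],s['ee_rot'],s['width'],s['gripper_force'])
out=np.zeros((600,800,3),np.uint8)
for k,n in enumerate(('scene','top')):
    f=grab(n,n+'2.png');b=f['color']
    t=s['eef_pos']; 
    print(n,'tip pred',proj(f,t-[0,0,.063]),'eye',proj(f,[.5455,.0832,.056]))
    p=proj(f,[.5455,.0832,.06])[0];x,y=int(p[0])-33,int(p[1])-50;print(x,y)
    out[:600,k*400:k*400+400]=cv2.resize(b[y:y+100,x:x+66],(400,600),interpolation=cv2.INTER_CUBIC)
cv2.imwrite('pics/c2.png',out)
```

```text
[0.54632444 0.08252613 0.13666213] [-3.14056834e+00  7.71211844e-05 -1.66305057e+00] 0.011956006956969101 39.99960780143738
scene tip pred [[245.81234952 224.43618881]] eye [[245.97875583 231.40424534]]
212 179
top tip pred [[238.11971242 250.05696714]] eye [[239.18375145 251.19232006]]
205 201
```

View pics/c2.png

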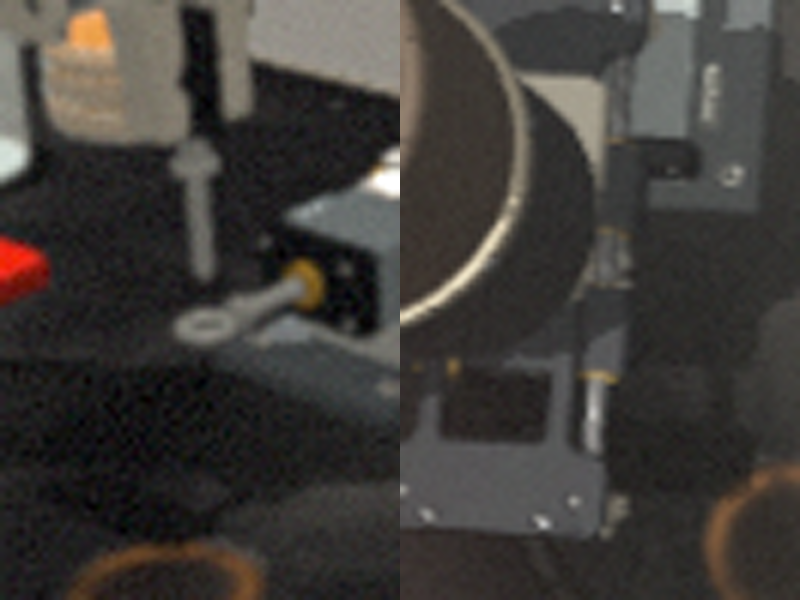

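The scene view shows the stem tip at about (245.5,225), just above the ring at (246,233), about as predicted. The top view of the ring is blocked. I'll refine the ring centre and the stem axis with masks.

Run:
```python
from h import *
ft=grab('top');fs=grab('scene')
def blobs(im,x,y,w,h,th,s=8):
    g=cv2.resize(cv2.cvtColor(im[y:y+h,x:x+w],cv2.COLOR_BGR2GRAY),None,fx=s,fy=s,interpolation=cv2.INTER_CUBIC)
    m=(g>th).astype(np.uint8);c,hr=cv2.findContours(m,cv2.RETR_CCOMP,cv2.CHAIN_APPROX_NONE)
    for i,k in enumerate(c):
        if cv2.contourArea(k)>60:
            M=cv2.moments(k);r=cv2.boundingRect(k)
            print('hole' if hr[0][i][3]>=0 else 'outer',cv2.contourArea(k)/64,((M['m10']/M['m00']+.5)/s-.5+x,(M['m01']/M['m00']+.5)/s-.5+y),[r[0]/s+x,r[1]/s+y,r[2]/s,r[3]/s])
a=cv2.imread('pics/top0.png');b=cv2.imread('pics/scene0.png')
print('top');[blobs(a,230,243,18,17,t) for t in(100,120)]
print('scene');[blobs(b,236,226,22,13,t) for t in(90,110)]
print('now scene');[blobs(fs['color'],238,205,16,22,t) for t in(80,)]
g=cv2.cvtColor(fs['color'],cv2.COLOR_BGR2GRAY)
for v in range(206,228,2):
    r=g[v,238:254].astype(float);w=np.clip(r-60,0,None);print(v,round((w*np.arange(238,254)).sum()/(w.sum()+1e-9),2),r.astype(int))
s=arm.get_state()['eef_pos'];print(s)
for dz in(.026,.045,.063):print(proj(fs,s-[0,0,dz]))
for z in(.053,.056):print(onz(ft,239.4,251.5,z),proj(fs,onz(ft,239.4,251.5,z)))
```

```text
top
outer 105.6953125 (239.10763760563728, 250.1426488161234) [234.125, 243.0, 10.75, 14.125]
hole 17.125 (239.13669023722628, 251.41288397201947) [237.25, 249.5, 4.75, 4.875]
outer 98.015625 (239.07746492906105, 250.1808013178171) [234.25, 243.0, 10.375, 14.0]
hole 19.890625 (239.10714519507724, 251.42458758837392) [237.0, 249.375, 5.125, 5.25]
scene
outer 133.34375 (249.94596369424264, 232.67716877587688) [240.25, 226.0, 17.75, 13.0]
outer 28.1640625 (253.9353386500231, 235.98759246417012) [249.75, 233.375, 8.25, 5.625]
outer 82.3203125 (248.30190637752682, 231.29058120590935) [240.375, 226.0, 17.625, 10.375]
now scene
outer 68.7421875 (244.22122068795696, 212.56930475053983) [240.25, 205.0, 7.875, 19.75]
206 243.76 [ 35  49  89 110 114 111 111 118 121 109  55  22  39  29  32  30]
208 243.76 [ 31  36  40  63  83 105 109  98  71  45  29  27  35  28  36  31]
210 244.0 [ 33  33  25  30  58  97 110  97  56  31  22  35  24  34  21  27]
212 244.18 [ 28  26  28  19  53  94 106 102  68  35  28  30  29  37  36  32]
214 244.27 [ 30  13  33  25  46  88 101 100  70  31  23  29  30  29  33  32]
216 244.63 [ 30  31  33  34  40  70 103 101  81  42  28  30  30  25  31  30]
218 244.8 [ 37  35  27  33  37  70  99 105  94  50  35  16  34  34  31  28]
220 244.83 [ 37  36  33  35  42  70  99 105  97  55  38  24  26  35  28  33]
222 244.98 [ 35  35  36  39  40  62  96 103  98  54  39  39  38  30  36  34]
224 245.1 [26 27 35 31 33 44 70 87 75 50 37 38 40 39 41 42]
226 0.0 [24 30 31 27 35 23 31 30 30 26 28 25 36 35 46 44]
[0.54630835 0.08271027 0.1368359 ]
[[244.42066431 209.61108421]]
[[245.10386563 217.22580892]]
[[245.74328322 224.35253537]]
[0.54507699 0.08322658 0.053     ] [[245.9515836  232.63090603]]
[0.54475371 0.08269544 0.056     ] [[245.91861775 231.56458165]]
```

Call:
step_arm(
  rows=[
    [-0.001,-0.0015,0,0,0.0],
    [-0.001,-0.0015,-0.01,0,0.0],
    [-0.001,-0.0015,-0.015,0,0.0],
    [-0.001,-0.0015,-0.02,0,0.0],
    [-0.001,-0.0015,-0.025,0,0.0],
    [-0.001,-0.0015,-0.028,0,0.0],
    [-0.001,-0.0015,-0.028,0,0.0],
  ],
)

```text
t: 7.15
eef_pos: [0.5446, 0.0815, 0.107]
ee_rot: [3.141, -0.0, -1.663]
force: [-0.2, 1.5, -2.2]
width: 0.0117
gripper_force: 40.0
```

Call:
step_arm(
  rows=[
    [0,0,-0.006,0,0.0],
    [0,0,-0.012,0,0.0],
    [0,0,-0.018,0,0.0],
    [0,0,-0.024,0,0.0],
    [0,0,-0.029,0,0.0],
    [0,0,-0.029,0,0.0],
  ],
)

```text
t: 7.75
eef_pos: [0.5442, 0.0814, 0.0775]
ee_rot: [3.14, -0.0, -1.663]
force: [0.8, 3.2, -3.4]
width: 0.0117
gripper_force: 40.0
```

Run:
```python
from h import *
s=arm.get_state();print(s['eef_pos'],s['force'],s['width'],s['gripper_force'])
f=grab('scene');b=f['color'];out=np.zeros((600,800,3),np.uint8)
out[:,:]=cv2.resize(b[175:250,225:325],(800,600),interpolation=cv2.INTER_CUBIC)
cv2.imwrite('pics/c3.png',out)
print(proj(f,[[.684,.0906,.072],[.730,.082,.072]]))
```

```text
[0.54418679 0.08136932 0.07750285] [ 0.83673369  3.19634183 -3.38564039] 0.011734904194153831 39.999189376831055
[[281.2279441  205.66685243]
 [295.41167757 200.65283004]]
```

View pics/c3.png

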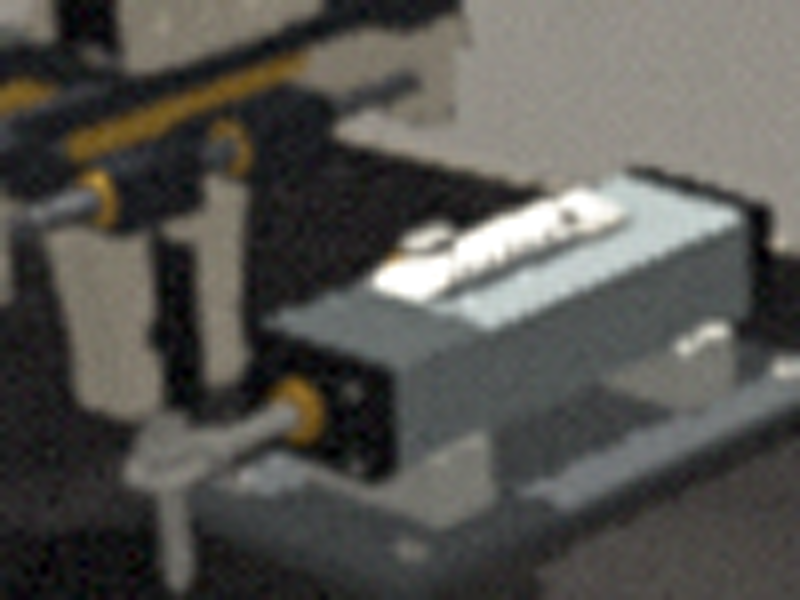

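The stem goes down through the ring: ring at (175,450) and tip at (178,585) in the crop. Before pulling, I'll check the needle-to-index distance in the unobstructed first top image.

Run:
```python
from h import *
a=cv2.imread('pics/top0.png');b=cv2.imread('pics/scene0.png')
out=np.zeros((600,800,3),np.uint8)
out[:,:400]=cv2.resize(a[162:207,222:252],(400,600),interpolation=cv2.INTER_CUBIC)
out[:300,400:]=cv2.resize(b[193:223,268:308],(400,300),interpolation=cv2.INTER_CUBIC)
cv2.imwrite('pics/c4.png',out)
```

```text
(no output)
```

View pics/c4.png

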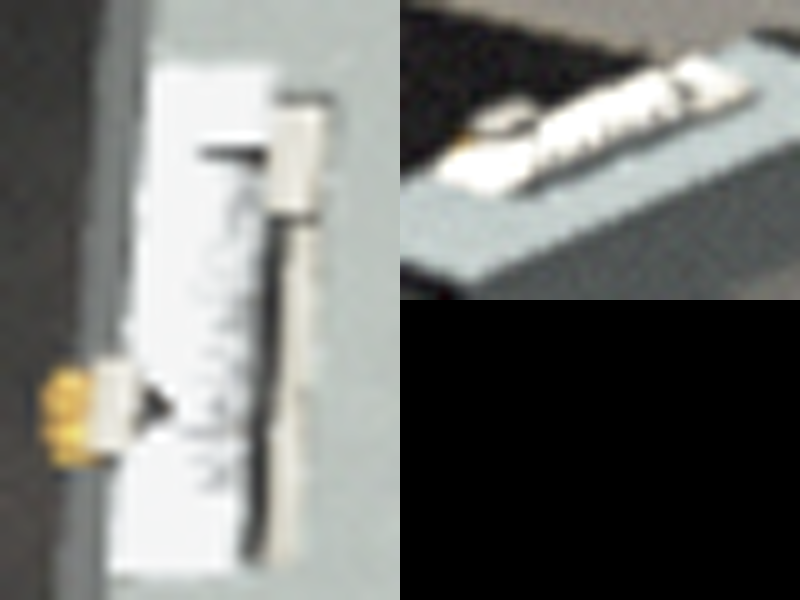

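Call:
step_arm(
  rows=[
    [0,0.0015,0,0,0.0],
    [-0.004,0.0019,0,0,0.0],
    [-0.008,0.0022,0,0,0.0],
    [-0.012,0.0026,0,0,0.0],
    [-0.016,0.003,0,0,0.0],
    [-0.02,0.0034,0,0,0.0],
    [-0.024,0.0037,0,0,0.0],
    [-0.028,0.0041,0,0,0.0],
    [-0.032,0.0045,0,0,0.0],
    [-0.036,0.0048,0,0,0.0],
    [-0.04,0.0052,0,0,0.0],
    [-0.044,0.0056,0,0,0.0],
    [-0.044,0.0056,0,0,0.0],
    [-0.044,0.0056,0,0,0.0],
  ],
)

```text
t: 9.2
eef_pos: [0.5019, 0.0872, 0.0791]
ee_rot: [-3.139, 0.001, -1.662]
force: [8.0, -1.7, -4.0]
width: 0.0118
gripper_force: 40.0
```

Run:
```python
from h import *
s=arm.get_state();print(s['eef_pos'],s['ee_rot'],s['force'],s['width'],s['gripper_force'])
out=np.zeros((600,800,3),np.uint8)
f=grab('top','top5.png');F=f
out[:,:400]=cv2.resize(f['color'][162:207,222:252],(400,600),interpolation=cv2.INTER_CUBIC)
b=grab('scene','scene5.png')['color']
out[:300,400:]=cv2.resize(b[193:223,268:308],(400,300),interpolation=cv2.INTER_CUBIC)
out[300:,400:]=cv2.resize(b[205:255,225:292],(400,300),interpolation=cv2.INTER_CUBIC)
cv2.imwrite('pics/c5.png',out)
n=onz(F,236.5,172.9,.072);i=onz(F,234.4,192.0,.072);print('gap0',(n-i)@[.9957,-.0925,0])
```

```text
[0.50187038 0.0871829  0.07914368] [-3.13896032e+00  7.80528586e-04 -1.66207582e+00] [ 7.98002718 -1.71165891 -3.95192278] 0.011849695237685537 40.001036524772644
gap0 0.046264281625637955
```

View pics/c5.png

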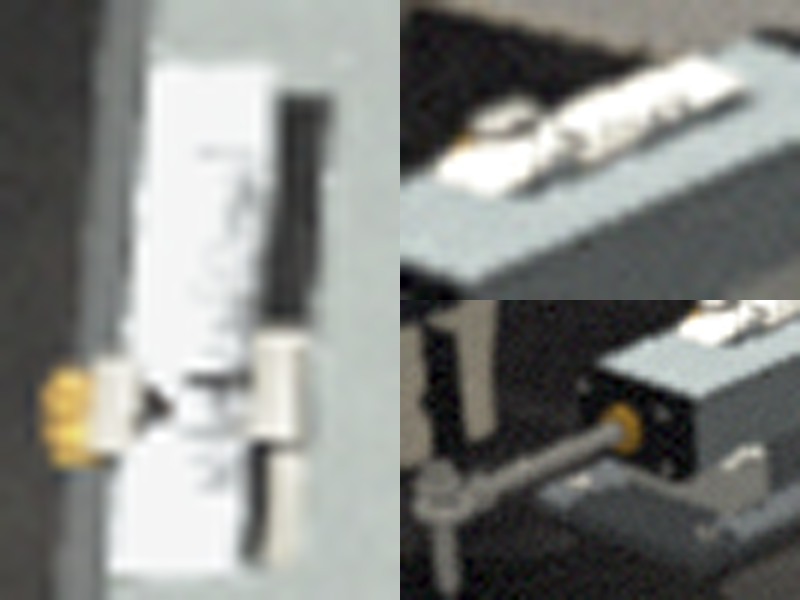

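The needle tip is at (183,380) and the index point at (172,407) in the left crop, about 5 mm short. The 8 N measured matches about 41 mm of travel.

Call:
step_arm(
  rows=[
    [-0.002,0.0002,0,0,0.0],
    [-0.004,0.0004,0,0,0.0],
    [-0.005,0.0005,0,0,0.0],
    [-0.005,0.0005,0,0,0.0],
    [-0.005,0.0005,0,0,0.0],
    [-0.005,0.0005,0,0,0.0],
    [-0.005,0.0005,0,0,0.0],
    [-0.005,0.0005,0,0,0.0],
  ],
)

```text
t: 10.1
eef_pos: [0.4972, 0.0877, 0.0792]
ee_rot: [-3.139, 0.001, -1.662]
force: [8.8, -2.8, -3.6]
width: 0.0119
gripper_force: 40.0
```

Run:
```python
from h import *
s=arm.get_state();print(s['eef_pos'],s['force'],s['width'],s['gripper_force'],abs(s['qd']).max())
out=np.zeros((600,800,3),np.uint8)
out[:,:400]=cv2.resize(grab('top')['color'][162:207,222:252],(400,600),interpolation=cv2.INTER_CUBIC)
b=grab('scene')['color']
out[:300,400:]=cv2.resize(b[193:223,268:308],(400,300),interpolation=cv2.INTER_CUBIC)
out[300:,400:]=cv2.resize(b[205:255,225:292],(400,300),interpolation=cv2.INTER_CUBIC)
cv2.imwrite('pics/c6.png',out)
```

```text
[0.49722758 0.08769222 0.07916997] [ 8.7729961  -2.77291463 -3.63629845] 0.01185400050535901 40.00163733959198 0.0018631746659818775
```

View pics/c6.png

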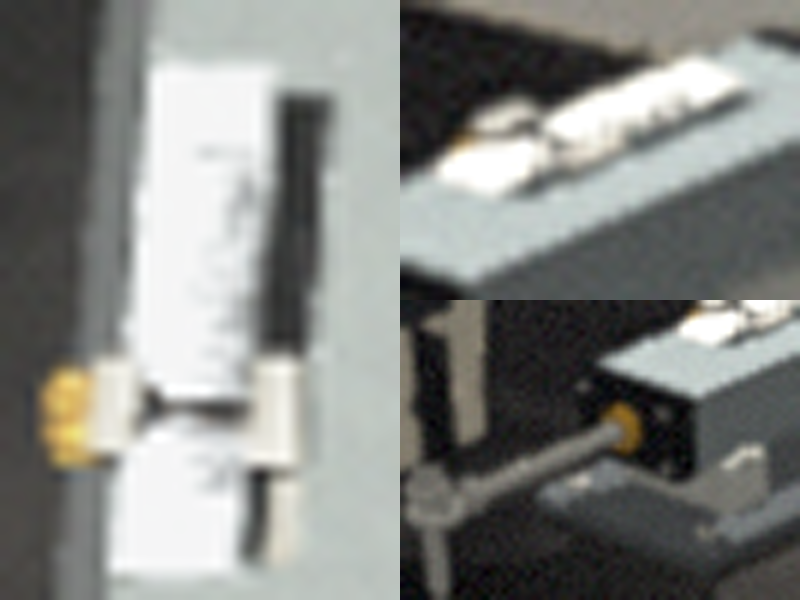

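The needle tip and the index point now meet at about (178,406) in the left crop. The pin is through the ring with its collar above it, and the pose and load are steady, so I'm handing in.

```bash
python3 -c "
from h import *
print(arm.job_done())"
```

```text
the job is handed in; nothing more can be done
None
```

I handed the job in with the pin through the eyelet, still gripped at 40 N, and the rod held against about 9 N with the pointer level with the index in the last picture; the hand-in returned no verdict.

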